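# Stack the seasoning tub in the push-latch tray and shut it

## Task

Put the loose orange-lidded tub away in the shelf's pull-out tray, which is shut: press the tray's front so that its push-push latch lets it spring out, stack the tub on the green-lidded one inside with its corner feet seated in the recesses of that lid, then press the tray home so that it stays shut by itself. Every full press switches the latch, so see after each one whether the tray ended open or shut; press gently, only until you feel the stop, and leave the other things where they are.

Things in the scene. Friction and masses are not known exactly. Their poses are not given: they have to be found in the camera images.
- tray (a joint): how far the tray stands out, m: 0.125 sprung out, about 0 latched shut. It starts shut. The latch switches, either way, when the tray is pressed to within 2 mm of its inner stop (3 to 9 N on the way) and let go. That stop is hidden, anywhere from 15 to 37 mm further in than the latched rest, different in each episode: feel for it, and do not press beyond 30 N. A shorter press changes nothing.
- unit: grey resin unit that holds the tray: 260 deep, 290 wide, 142 high, flat board on top; origin at the centre of its underside, -x is its front, where the tray slides out along -x. Once unlatched a spring pushes the tray out (3.4 N shut, 1.9 N out) against a damper (12 N per m/s) in about 1 s, and it stays out. Shut, the tray's front stands 80 before the body.
- tray_front (a point): middle of the tray's front face, 45 above the table, moving with the tray: a grey panel 260 wide, 66 high, 10 thick, lower edge 9 above the table, with a black pad 70 x 30. x points straight in (push along +x to shut), y along the panel, z up. The tray has 30 high side walls, a floor 14 above the table, and room for both tubs stacked.
- low_tub_center (a point): centre of the green-lidded white tub in the tray: x along its 84 length, y along its 60 width, z up, 47 high, lid top 23.5 above this point. It stands some 120 to 140 behind the tray's front face, length roughly along the slide, and rides with the tray, under the board while shut. Square recesses in the lid's corners, 14 wide, 5.5 deep, centres at x +-34, y +-22.
- top_tub_center (a point): centre of the loose orange-lidded white tub on the table, same shape: 84 (x) x 60 (y) x 47 high, 0.1 to 0.25 kg, four square corner feet 9 wide, 5 high at x +-34, y +-22. Grasp it across its 60 mm width. Seated on the other tub its centre is 42 above the other's; half-turned fits as well.
- scraper: black-handled steel scraper lying in the tray beside the tub, 145 long; it rides with the tray
- spoon: wooden spoon, 270 long, lying on the unit's top board
- shaker: glass shaker with a steel cap, 64 across, 130 high, standing on the table; origin at its underside
- basket: blue plastic basket 160 x 220 x 85 high; origin at its underside
- tongs: long grill tongs lying on the table, 370 long
- tin: green tin 72 across, 110 high; origin at its underside
There are look-alikes about, which are no part of the job. What is shaped like the part that bears top_tub_center but purple or yellow is not meant.

How it is judged (in metres and radians):
On the way, in this order (a step that is already met when the one before it is completed fails the run):
1. the tray has sprung out (value of joint tray above 0.11 m), for 0.2 s.
2. the orange-lidded tub sits on the green-lidded one, feet in the recesses (z of top_tub_center in the frame of low_tub_center between 0.039 and 0.0445 m and horizontal distance between top_tub_center and low_tub_center below 0.007 m), for 0.2 s.
At the end, for the whole second after the job is handed in: the orange-lidded tub rests on the green-lidded one with its feet in the recesses (centres within 7 mm sideways, 39 to 44.5 mm apart in height, lengths aligned within 0.15 rad, upright within 0.06 rad), and the tray stays shut by itself: joint value under 0.012 m and still (all of step 2 and angle between the x axis of top_tub_center and the x axis of low_tub_center, either way round below 0.15 rad and angle between top_tub_center's own z axis and vertical below 0.06 rad and value of joint tray below 0.012 m and not (velocity of joint tray above 0.01 m/s)); the robot touches nothing.
It fails at once if the robot knocks or presses on the tray or its unit with more than 30 N (contact force between any of the fingers, the arm and unit above 30 N).
It fails at once if a bystander is pushed more than 3 cm or the shaker or tin is tipped over (distance of any of spoon, shaker, basket, tongs, tin from where it was at the start of the episode above 0.03 m or angle between any of shaker, tin's own z axis and vertical above 0.5 rad).
It also fails if it takes over 70 s, if anything falls off the work surface, if the arm or the gripper's body presses on something with over 40 N, if the wrist force passes 120 N, or if a joint passes its speed limit or range.

## Robot

A 7-joint arm with a two-finger parallel gripper is mounted at the origin on the work surface. World frame = base frame: x ahead of the robot, y to its left, z up, the work surface at z = 0. Lengths are in m, angles in degrees, forces in N, time in s.
With the tool pointing down it reaches from about 0.425 to 0.875 m from the base axis. Payload 4.7 kg.
Tool frame: the origin (TCP) lies between the finger pads; the fingertips stand 17 mm ahead of it and the grasp point (between the pads) lies 2 mm behind it; z points along the fingers, y is the direction in which the jaws open and shut (so a half turn about z gives the same grasp; the last joint's range is limited). The gripper opens to 87 mm and grips with 3 to 60 N. Pads are 19 mm wide; open, the fingers measure 117 mm over their backs; the gripper's body (75 mm by 190 mm) begins 51 mm behind the grasp point.
Start: joints at [70.823, 18.392, -4.016, 83.108, 1.295, 78.541, -3.26], TCP at [0.222, -0.611, 0.24] pointing down, gripper open.
Joint ranges: [-163.93, 163.93], [-17.29, 119.83], [-79.2, 71.16], [3.27, 140.29], [-89.18, 269.18], [5.43, 117.66], [-154.24, 154.24]. Speed limits (degrees/s): [147.25, 147.25, 180, 180, 180, 180, 180].

## Interface

Orientations are given as [roll, pitch, yaw] about the fixed x, y, z axes, in that order (R = Rz(yaw) Ry(pitch) Rx(roll)).
In Python, from rig import sense, snapshot, sign_off gives the robot as it stands.
- The arm moves only by the tool play_rows, never from a script. Its argument "steps" is a list that holds one entry, the list of rows, each a list of 4 numbers: the shift along the tool's x, y, z in cm, then the turn about the tool's z in degrees. In form: [[[tx, ty, tz, turn], ...]]. A call has 1 to 12 rows; each row is the pose to reach, as a shift and turn from the pose commanded when the call began, along the tool's axes at that moment; what a row does not reach only later rows make up. A row lasts 1/10 s, in which the tool goes at most 50 mm and 8.59 degrees, less where a joint would pass 70% of its speed; a pose out of reach is approached as far as the arm can. A call with a gripper value outside its range is refused whole. "fingers" is the finger opening in cm, from 0 to 8.7, set as the call begins (left out, the last holds). The fingers move at their own pace and stop on an object; "force" is the grip in N (left out, the last holds). Time passes only in rows, so rows that repeat a pose let the fingers close. It gives the time, the measured TCP pose, the force and the opening at its end, in the units of the state.
- sense(): the state, without advancing time (a new reading comes with each control period).
- snapshot(name): name is "side" or "top"; returns a dict with "img" (384x512x3 uint8, red, green, blue), "fov_y" (degrees; the focal length in pixels is half the picture's height over the tangent of half this angle, whatever the lens; pixels are square), "cx", "cy" (the principal point, pixels), "distortion" ([k1, k2, p1, p2, k3] as OpenCV has them; the pictures are not rectified), "position" and "attitude" of the camera in the world. Camera axes: x right, y down, z forward; pixel columns grow to the right and rows downward; lengths in m; the calibration is good to about 2 mm. A picture is of the moment at which its call begins. There is no depth.
- sign_off(): hands the job in, once; it reports no verdict.
The state is a dict: "t": time; "joint_pos": joint angles; "joint_vel": joint speeds; "joint_torque": joint torques, N m; "eef_pos": TCP position; "orientation": TCP orientation; "contact_force": force on the tool from outside, world axes, zero at the start; "wrist_torque": the same for the moment, N m; "gripper_width": finger opening in m.
Only numpy, scipy, OpenCV 4.12 (cv2) and the standard library are available. Lean on these libraries where they do the work, as an engineer would, in place of code of your own. Each camera call takes 0.05 s, during which the arm holds its last target.

## Working session

There is one attempt and no reset: what is moved stays moved. The work goes in short steps, Python scripts to look and compute and a tool call to move; the robot and the scene stay as the last step left them, time stands still between calls to the robot, and variables do not carry over. Pictures are saved under pics/ and viewed, and the job is handed in when it is done.

Besides the shell and the picture viewer there is one more tool, called after "Call:" by a JSON object that holds its "name" and its "arguments", one argument or row to a line. play_rows: Moves the arm, as the interface text tells. Its arguments: {"type":"object","properties":{"steps":{"type":"array","items":{"type":"array","items":{"type":"array","items":{"type":"number"}}}},"fingers":{"type":"number"},"force":{"type":"number"}},"required":["steps"]}

```bash
mkdir -p pics; ls
python3 - <<'E'
from rig import sense,snapshot
import cv2
s=sense(); print({k:s[k] for k in s})
for n in("side","top"):
    d=snapshot(n); cv2.imwrite(f"pics/{n}0.png",d["img"][:,:,::-1]); print(n,{k:d[k] for k in d if k!="img"})
E
```

```text
pics
{'t': 0.0, 'joint_pos': array([70.82377633, 18.43732703, -4.01648244, 83.17586818,  1.29592223,
       78.54120143, -3.25894663]), 'joint_vel': array([ 0.01691206,  0.09075537,  0.06723517, -0.1034701 ,  0.05426453,
        0.00567834, -0.03668891]), 'joint_torque': array([-1.06649820e-04, -4.91288853e+01, -4.03957246e-01, -3.12527061e+01,
       -6.38999976e-02,  4.36241738e-02,  1.89007865e-04]), 'eef_pos': array([ 0.22191939, -0.61037742,  0.2384728 ]), 'orientation': array([-1.79890904e+02,  6.46120249e-03,  1.99881406e+01]), 'contact_force': array([ 0.48394491, -0.52467125, -0.34538696]), 'wrist_torque': array([-0.06320167, -0.03193234, -0.00757919]), 'gripper_width': 0.08663136949973632}
side {'fov_y': 43.22599216025172, 'cx': 246.78712339521235, 'cy': 190.2488309953586, 'distortion': array([-0.08892894,  0.        ,  0.        ,  0.        ,  0.        ]), 'position': array([ 1.05401778, -0.52103132,  1.52723917]), 'attitude': array([-152.98777194,   -0.23747391,   46.52309304])}
top {'fov_y': 49.271835029363274, 'cx': 252.53100505796678, 'cy': 191.30521935616815, 'distortion': array([0.03017653, 0.        , 0.        , 0.        , 0.        ]), 'position': array([ 0.29860059, -0.02892451,  1.6625993 ]), 'attitude': array([-171.13973663,    0.29268276,  -90.86853341])}
```

View pics/side0.png

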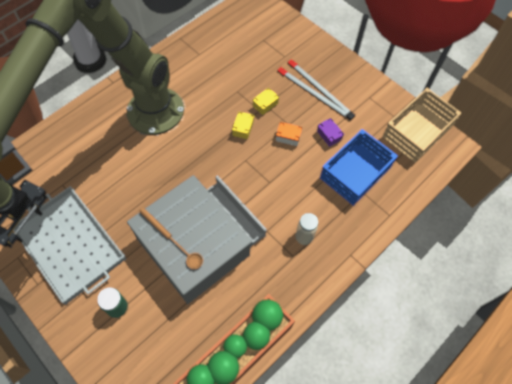

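View pics/top0.png

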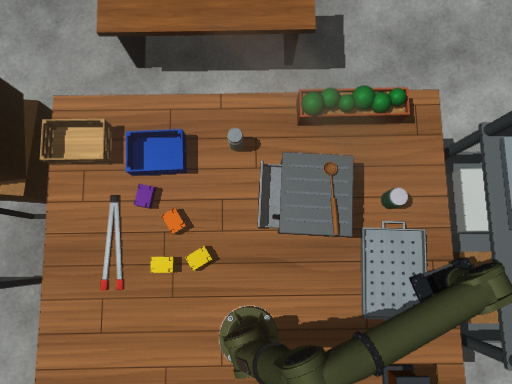

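The side view shows the orange tub at about (288,134), the unit at about (198,235), and the tray front facing upper right around (237,208). In the top view the orange tub is at (174,221) and the tray front at about x=262. It faces left, which is world +y.

```bash
cat > h.py <<'E'
import numpy as np,cv2
from scipy.spatial.transform import Rotation as R
from rig import sense,snapshot
def cam(d):
    h=d["img"].shape[0]; f=h/2/np.tan(np.radians(d["fov_y"]/2))
    K=np.array([[f,0,d["cx"]],[0,f,d["cy"]],[0,0,1]]); M=R.from_euler('xyz',d["attitude"],degrees=True).as_matrix()
    return K,np.array(d["distortion"]),M,np.array(d["position"])
def ray(d,uv):
    K,D,M,p=cam(d); q=cv2.undistortPoints(np.array([[uv]],float),K,D)[0,0]
    return p,M@np.array([q[0],q[1],1])
def atz(d,uv,z):
    p,v=ray(d,uv); return p+v*(z-p[2])/v[2]
def tri(d1,a,d2,b):
    p,v=ray(d1,a);q,w=ray(d2,b); s=np.linalg.lstsq(np.c_[v,-w],q-p,rcond=None)[0]
    A=p+v*s[0];B=q+w*s[1]; return (A+B)/2,np.linalg.norm(A-B)
def proj(d,P):
    K,D,M,p=cam(d); P=np.atleast_2d(P); rv=cv2.Rodrigues(M.T)[0]
    return cv2.projectPoints(P.astype(float),rv,-M.T@p,K,D)[0][:,0]
def crop(d,u0,v0,w,h,k,fn,pts=None):
    # enlarge; grid labels each 10px
    im=d["img"][v0:v0+h,u0:u0+w,::-1].copy(); im=cv2.resize(im,None,fx=k,fy=k,interpolation=cv2.INTER_CUBIC)
    for u in range((u0+9)//10*10,u0+w,10): 
        cv2.line(im,(int((u-u0+.5)*k),0),(int((u-u0+.5)*k),6),(255,255,255),1); cv2.putText(im,str(u),(int((u-u0+.5)*k)-12,18),0,.4,(255,255,255),1)
    for v in range((v0+9)//10*10,v0+h,10):
        cv2.line(im,(0,int((v-v0+.5)*k)),(6,int((v-v0+.5)*k)),(255,255,255),1); cv2.putText(im,str(v),(8,int((v-v0+.5)*k)+4),0,.4,(255,255,255),1)
    if pts is not None:
        for u,v in pts: cv2.circle(im,(int((u-u0+.5)*k),int((v-v0+.5)*k)),3,(255,0,255),-1)
    cv2.imwrite("pics/"+fn,im)
E
python3 - <<'E'
from h import *
s=snapshot("side");t=snapshot("top")
crop(t,150,200,50,40,15,"t_tub.png"); crop(s,265,110,50,45,13,"s_tub.png")
crop(t,250,140,110,105,5,"t_unit.png"); crop(s,120,165,160,140,5,"s_unit.png")
# rough
for n,d,uv,z in[("tub",t,(174,221),.047),("tub s",s,(288,130),.047)]: print(n,atz(d,uv,z))
E
```

```text
tub [0.43933695 0.28051393 0.047     ]
tub s [0.4343862  0.28339376 0.047     ]
```

View pics/t_tub.png

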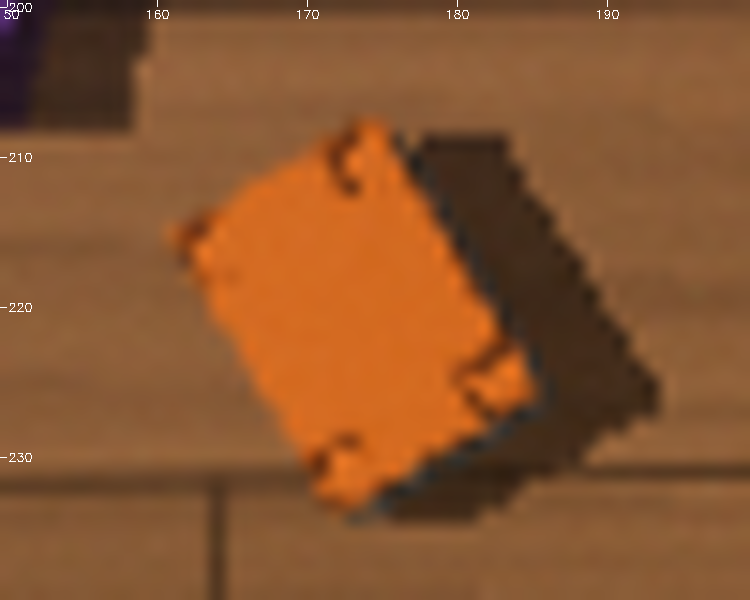

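View pics/s_tub.png

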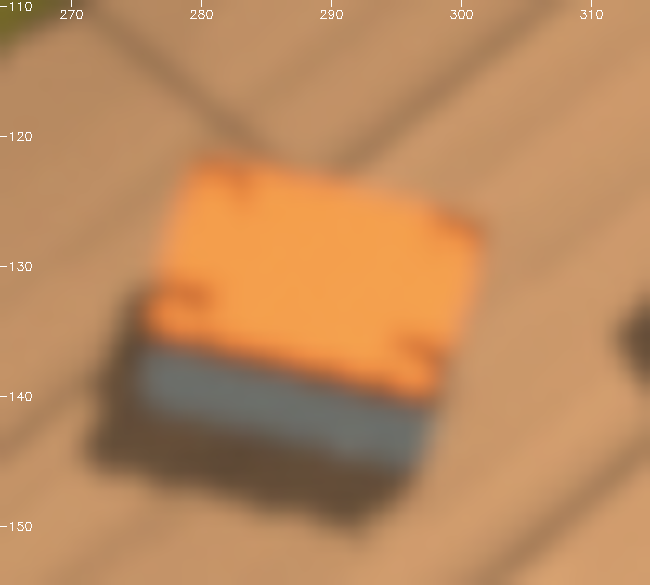

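View pics/t_unit.png

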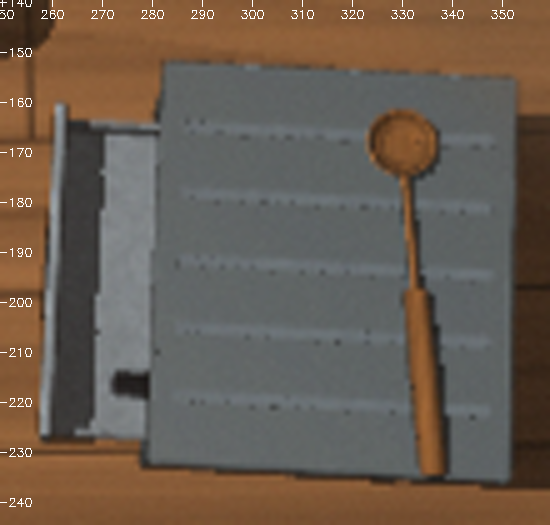

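View pics/s_unit.png

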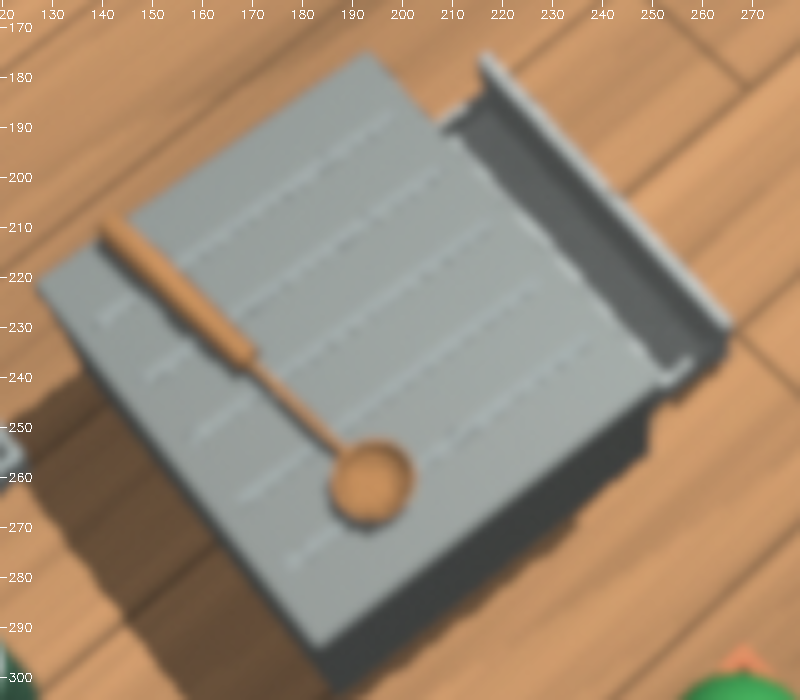

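The tub's long axis runs from upper left to lower right in the top view. The lid corners are at (160.5,215), (175,207), (185.5,226) and (173,234). The unit is nearly square to the world, and the tray's panel top edge runs (261,160) to (257.5,227.5).

Run:
```python
from h import *
np.set_printoptions(precision=4,suppress=True)
s=snapshot("side");t=snapshot("top")
U=[(281.9,151.5),(352.7,155.1),(351.7,236.3),(277.9,232.7)]
Us=[(251.5,240.9),(183.5,293.9),(127.1,220.9),(192.9,174.9)]
for a,b in zip(U,Us): print("unit",atz(t,a,.142)[:2],atz(s,b,.142)[:2],*tri(t,a,s,b))
P=[(260.9,160.1),(257.5,227.5)];Ps=[(265.9,230.1),(216.5,174.9)]
for a,b in zip(P,Ps): print("panel",atz(t,a,.075)[:2],atz(s,b,.075)[:2],*tri(t,a,s,b))
T=[(160.5,215.2),(175.2,207.4),(185.5,225.8),(172.8,233.8)]
Ts=[(302,127.6),(298.1,140.3),(275.8,135.3),(279.9,121.2)]
for d,Q in((t,T),(s,Ts)):
    X=np.array([atz(d,q,.047)[:2] for q in Q]); print("tub",X.tolist(),X.mean(0))
    e=[X[(i+1)%4]-X[i] for i in range(4)]
    print([ (np.linalg.norm(v).round(4),np.degrees(np.arctan2(v[1],v[0])).round(1)) for v in e])
```

```text
unit [ 0.6842 -0.1365] [ 0.6812 -0.1398] [ 0.6826 -0.1382  0.1431] 0.004369362755190658
unit [ 0.6659 -0.3988] [ 0.6646 -0.3973] [ 0.6653 -0.3978  0.145 ] 0.0005537029483618307
unit [ 0.3659 -0.3796] [ 0.3669 -0.3766] [ 0.3667 -0.378   0.1433] 0.003005407019821703
unit [ 0.3827 -0.1142] [ 0.384  -0.1201] [ 0.3819 -0.1164  0.1353] 0.0043076216949488036
panel [ 0.6682 -0.0589] [ 0.6682 -0.0618] [ 0.6681 -0.0599  0.0724] 0.0024086662141043127
panel [ 0.4072 -0.0413] [ 0.4071 -0.042 ] [ 0.4071 -0.0416  0.0745] 0.0007060276174675745
tub [[0.4626631864913511, 0.33300184649037723], [0.49211336224768437, 0.2766190319384753], [0.42008818149657534, 0.2359549213715805], [0.3901709552298058, 0.2843966263325151]] [0.4413 0.2825]
[(np.float64(0.0636), np.float64(-62.4)), (np.float64(0.0827), np.float64(-150.6)), (np.float64(0.0569), np.float64(121.7)), (np.float64(0.0873), np.float64(33.8))]
tub [[0.46231603349144357, 0.3287027302793287], [0.4908521590741849, 0.27796418756554564], [0.4200962729866866, 0.23426580560183197], [0.38642457335025027, 0.2896040336720248]] [0.4399 0.2826]
[(np.float64(0.0582), np.float64(-60.6)), (np.float64(0.0832), np.float64(-148.3)), (np.float64(0.0648), np.float64(121.3)), (np.float64(0.0854), np.float64(27.3))]
```

Run:
```python
from h import *
s=snapshot("side");t=snapshot("top")
print("shaker",atz(t,(235,133),.13),atz(s,(310,220),.13),"purple",atz(t,(145,196),.047),"yellow",atz(t,(199,258),.047))
d=np.array([0.320,0.6205,0]);y=np.radians(20)
T=[d@[np.cos(y),np.sin(y),0],d@[np.sin(y),-np.cos(y),0]]
for k in range(1,13): print([round(100*T[0]*k/20,1),round(100*T[1]*k/20,1),0,-3*k])
```

```text
shaker [0.76201643 0.03825173 0.13      ] [0.75384827 0.04558759 0.13      ] purple [0.53872223 0.39470042 0.047     ] yellow [0.29674332 0.18326653 0.047     ]
[np.float64(2.6), np.float64(-2.4), 0, -3]
[np.float64(5.1), np.float64(-4.7), 0, -6]
[np.float64(7.7), np.float64(-7.1), 0, -9]
[np.float64(10.3), np.float64(-9.5), 0, -12]
[np.float64(12.8), np.float64(-11.8), 0, -15]
[np.float64(15.4), np.float64(-14.2), 0, -18]
[np.float64(18.0), np.float64(-16.6), 0, -21]
[np.float64(20.5), np.float64(-18.9), 0, -24]
[np.float64(23.1), np.float64(-21.3), 0, -27]
[np.float64(25.6), np.float64(-23.7), 0, -30]
[np.float64(28.2), np.float64(-26.0), 0, -33]
[np.float64(30.8), np.float64(-28.4), 0, -36]
```

Call:
{"name": "play_rows", "arguments": {
  "steps": [
    [[2.6,-2.4,0,-3],[5.1,-4.7,0,-6],[7.7,-7.1,0,-9],[10.3,-9.5,0,-12],[12.8,-11.8,0,-15],[15.4,-14.2,0,-18],[18,-16.6,0,-21],[20.5,-18.9,0,-24],[23.1,-21.3,0,-27],[25.6,-23.7,0,-30],[28.2,-26,0,-33],[30.8,-28.4,0,-36]]
  ],
  "fingers": 0,
  "force": 20
}}

```text
t: 1.6
eef_pos: [0.415, -0.2375, 0.2398]
orientation: [180.0, 0.0, 56.1]
contact_force: [0.9, -0.1, 0.1]
gripper_width: 0.0029
```

Call:
{"name": "play_rows", "arguments": {
  "steps": [
    [[3.5,-0.4,0,-4],[7,-0.8,0,-8],[10.5,-1.2,0,-12],[14,-1.6,0,-16],[17.5,-2,0,-20],[21,-2.4,0,-24],[24,-2.8,0,-27],[26,-3.1,0,-29],[27.7,-3.3,2,-30],[27.7,-3.3,5,-30],[27.7,-3.3,8,-30],[27.7,-3.3,10,-30]]
  ]
}}

```text
t: 2.8
eef_pos: [0.5411, 0.0087, 0.1374]
orientation: [-179.9, 0.0, 86.0]
contact_force: [-0.4, -0.5, -0.2]
gripper_width: 0.0004
```

Call:
{"name": "play_rows", "arguments": {
  "steps": [
    [[0,0,3,0],[0,0,6,0],[0,0,8,0],[0,0,8.5,0],[0,0,8.5,0],[0,0,8.5,0]]
  ]
}}

```text
t: 3.4
eef_pos: [0.5431, 0.0092, 0.0557]
orientation: [179.9, 0.0, 86.0]
contact_force: [-0.5, -0.6, 0.3]
gripper_width: 0.0004
```

Run:
```python
from h import *
s=snapshot("side");t=snapshot("top")
crop(t,210,140,130,105,6,"t1.png"); crop(s,170,140,150,120,5,"s1.png")
q=sense();print(q["eef_pos"],q["contact_force"])
```

```text
[0.54323037 0.00924524 0.05595749] [-0.42014993  0.81111053  0.19713958]
```

View pics/s1.png

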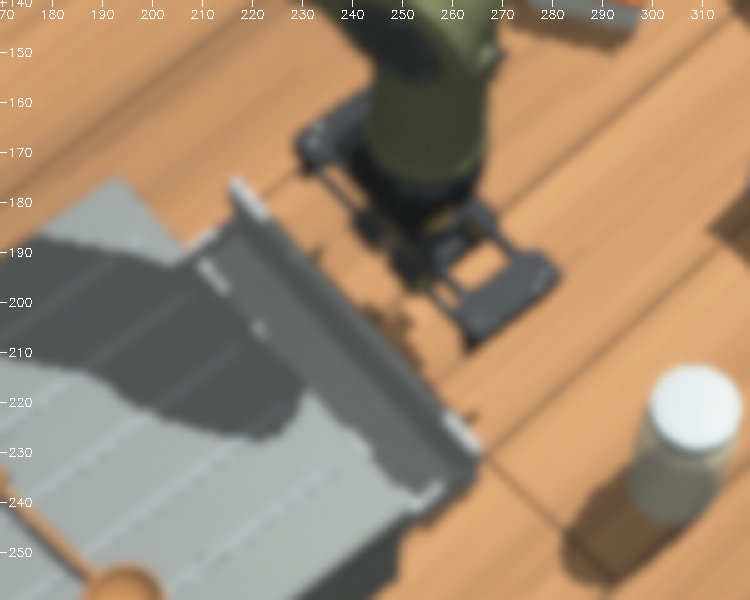

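View pics/t1.png

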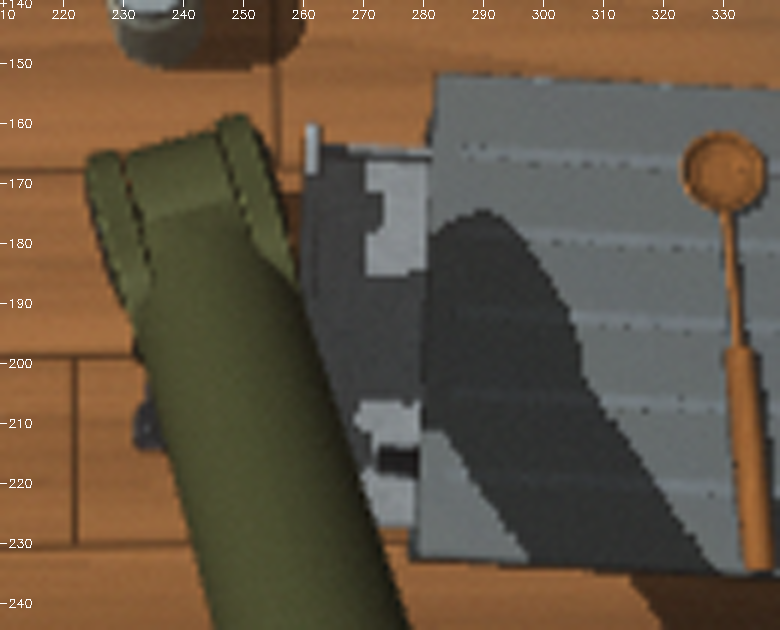

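The gripper stands in front of the panel with its wide side along it. Next I approach and feel for the stop.

Call:
{"name": "play_rows", "arguments": {
  "steps": [
    [[-1.5,0,0,0],[-3,0,0,0],[-4,0,0,0],[-4.5,0,0,0],[-4.8,0,0,0],[-5.1,0,0,0],[-5.3,0,0,0],[-5.5,0,0,0],[-5.5,0,0,0]]
  ]
}}

```text
t: 4.4
eef_pos: [0.5387, -0.0454, 0.0547]
orientation: [180.0, 0.0, 86.0]
contact_force: [1.6, 3.3, 2.9]
gripper_width: 0.0004
```

Call:
{"name": "play_rows", "arguments": {
  "steps": [
    [[-0.3,0,0,0],[-0.6,0,0,0],[-0.9,0,0,0],[-1.1,0,0,0],[-1.2,0,0,0],[-1.2,0,0,0]]
  ]
}}

```text
t: 5.0
eef_pos: [0.5374, -0.0581, 0.0545]
orientation: [180.0, 0.0, 86.0]
contact_force: [2.4, 2.4, 1.1]
gripper_width: 0.0005
```

Call:
{"name": "play_rows", "arguments": {
  "steps": [
    [[-0.1,0,0,0],[-0.2,0,0,0],[-0.2,0,0,0]]
  ]
}}

```text
t: 5.3
eef_pos: [0.5373, -0.0592, 0.0545]
orientation: [180.0, -0.0, 86.0]
contact_force: [1.7, 3.8, 0.6]
gripper_width: 0.0004
```

Call:
{"name": "play_rows", "arguments": {
  "steps": [
    [[-0.1,0,0,0],[-0.1,0,0,0]]
  ]
}}

```text
t: 5.5
eef_pos: [0.5373, -0.0594, 0.0544]
orientation: [-180.0, -0.1, 86.0]
contact_force: [3.1, 5.7, 1.6]
gripper_width: 0.0007
```

Call:
{"name": "play_rows", "arguments": {
  "steps": [
    [[-0.1,0,0,0],[-0.1,0,0,0]]
  ]
}}

```text
t: 5.7
eef_pos: [0.5373, -0.0596, 0.0545]
orientation: [180.0, -0.1, 86.1]
contact_force: [2.0, 7.2, 0.5]
gripper_width: 0.0005
```

Call:
{"name": "play_rows", "arguments": {
  "steps": [
    [[-0.1,0,0,0],[-0.1,0,0,0]]
  ]
}}

```text
t: 5.9
eef_pos: [0.5372, -0.0597, 0.0545]
orientation: [180.0, -0.2, 86.1]
contact_force: [3.0, 8.6, 1.5]
gripper_width: 0.0004
```

Call:
{"name": "play_rows", "arguments": {
  "steps": [
    [[-0.1,0,0,0],[-0.2,0,0,0],[-0.2,0,0,0]]
  ]
}}

```text
t: 6.2
eef_pos: [0.5372, -0.06, 0.0545]
orientation: [180.0, -0.3, 86.1]
contact_force: [3.8, 11.0, 1.6]
gripper_width: 0.0003
```

Call:
{"name": "play_rows", "arguments": {
  "steps": [
    [[-0.1,0,0,0],[-0.2,0,0,0],[-0.2,0,0,0]]
  ]
}}

```text
t: 6.5
eef_pos: [0.5372, -0.0601, 0.0545]
orientation: [180.0, -0.4, 86.2]
contact_force: [3.3, 14.5, 1.8]
gripper_width: 0.0003
```

That is the stop: 14.5 N with no further travel, at TCP y≈-0.060. Now I let go.

Call:
{"name": "play_rows", "arguments": {
  "steps": [
    [[1,0,0,0],[3,0,0,0],[6,0,0,0],[10,0,0,0],[14,0,0,0],[18,0,0,0],[21,0,0,0],[22,0,0,0],[22,0,0,0],[22,0,-3,0],[22,0,-7,0],[22,0,-11,0]]
  ]
}}

```text
t: 7.7
eef_pos: [0.5517, 0.1488, 0.1647]
orientation: [-179.9, 0.2, 85.8]
contact_force: [1.0, -0.4, 0.1]
gripper_width: 0.0005
```

Run:
```python
from h import *
s=snapshot("side");t=snapshot("top")
crop(t,195,140,130,105,6,"t2.png"); crop(s,170,110,150,140,5,"s2.png")
```

```text
(no output)
```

View pics/s2.png

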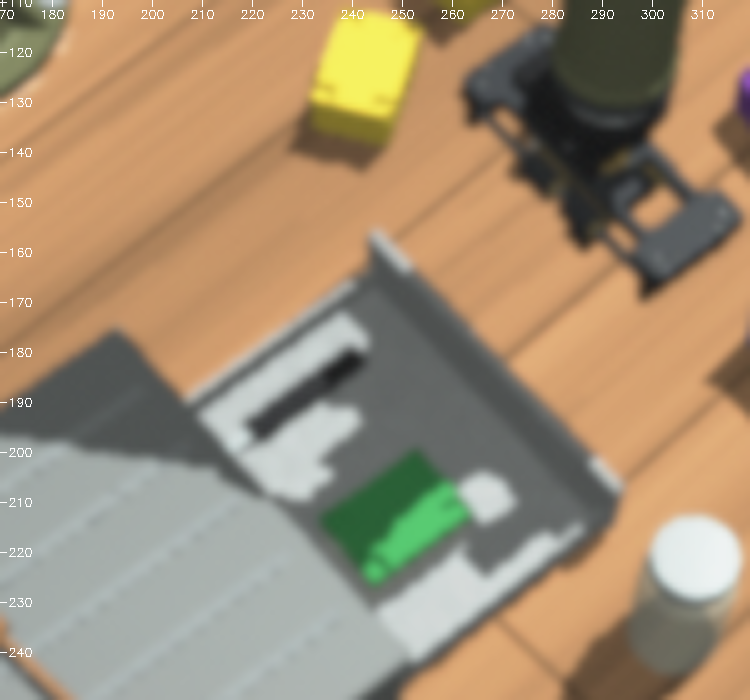

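View pics/t2.png

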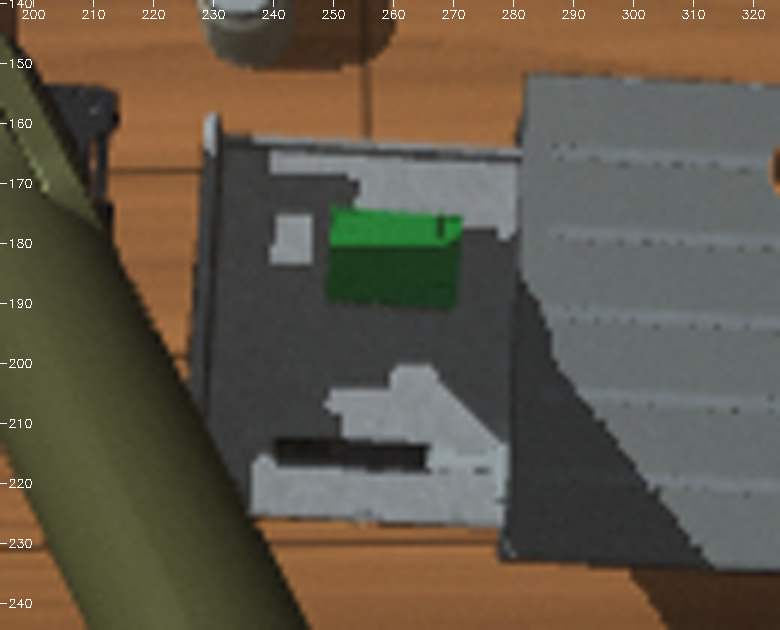

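The tray has sprung out and the green lid is visible: around (260,183) in top and (412,515) in the crop of the side view. Now the tub.

Call:
{"name": "play_rows", "arguments": {
  "steps": [
    [[1.5,-1.5,0,6],[3,-3,0,12],[4.5,-4.5,0,18],[6,-6,0,24],[7.5,-7.5,0,30],[9,-9,0,36],[10,-10,0,42],[11,-11,0,48],[12.1,-12,0,53],[12.1,-12,0,55.5],[12.1,-12,0,55.5],[12.1,-12,0,55.5]]
  ],
  "fingers": 8.7
}}

```text
t: 9.0
eef_pos: [0.4416, 0.2797, 0.1639]
orientation: [179.9, 0.1, 30.4]
contact_force: [0.1, 0.1, -0.1]
gripper_width: 0.0844
```

Run:
```python
from h import *
s=snapshot("side");t=snapshot("top")
crop(t,220,145,70,90,7,"t3.png"); crop(s,200,150,80,90,7,"s3.png");crop(s,255,90,70,75,8,"s3b.png")
print(sense()["eef_pos"],sense()["orientation"])
```

```text
[0.44151963 0.28053217 0.16411342] [1.79959961e+02 5.39053612e-02 3.03991565e+01]
```

View pics/s3.png

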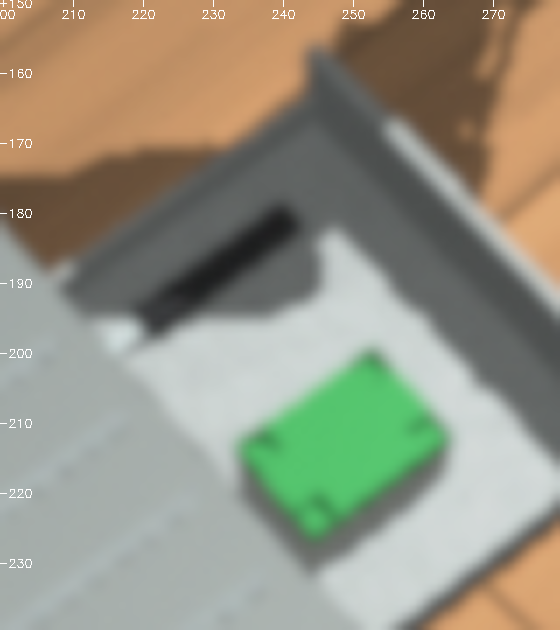

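View pics/t3.png

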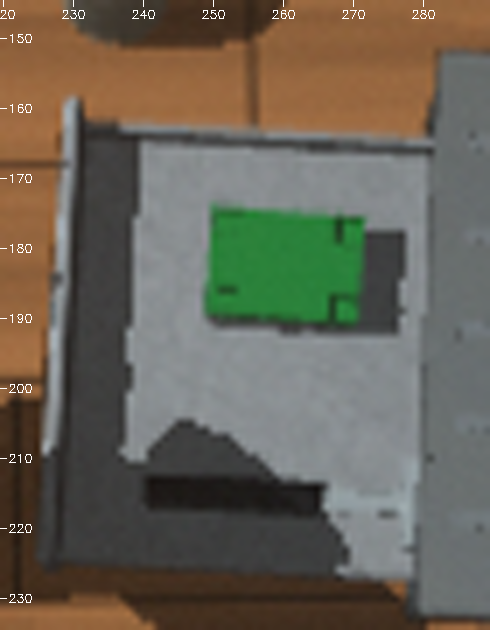

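View pics/s3b.png

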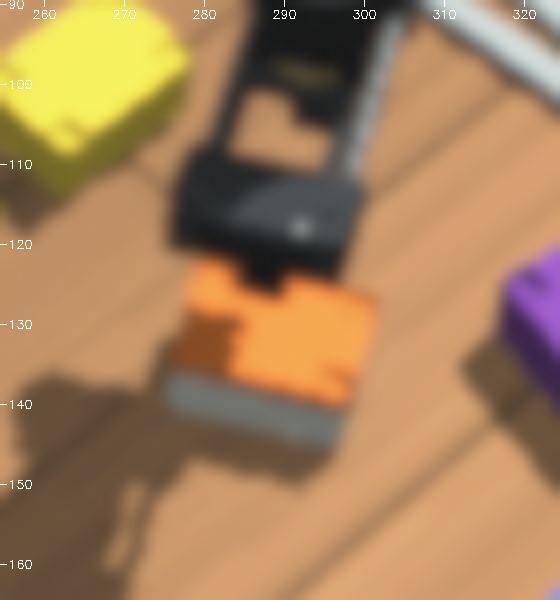

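Both lids are fully in view now: green corners in top at about (250,174), (271.5,176), (270,190.5) and (249,189.5). I'll fit the lids from colour masks in both cameras.

```bash
cat > lid.py <<'E'
from h import *
def lid(d,img,lo,hi,z,box):
    hsv=cv2.cvtColor(img,cv2.COLOR_BGR2HSV); m=cv2.inRange(hsv,lo,hi)
    k=np.zeros_like(m);u0,v0,u1,v1=box;k[v0:v1,u0:u1]=255;m&=k
    big=cv2.resize(img[v0:v1,u0:u1],None,fx=8,fy=8,interpolation=cv2.INTER_CUBIC)
    mb=cv2.inRange(cv2.cvtColor(big,cv2.COLOR_BGR2HSV),lo,hi)
    c=max(cv2.findContours(mb,cv2.RETR_EXTERNAL,cv2.CHAIN_APPROX_NONE)[0],key=cv2.contourArea)
    c=cv2.convexHull(c)[:,0].astype(float)
    uv=(c+.5)/8-.5+[u0,v0]
    X=np.array([atz(d,p,z)[:2] for p in uv]).astype(np.float32)
    (cx,cy),(w,h),a=cv2.minAreaRect(X*1000)
    M=cv2.moments((X*1000).reshape(-1,1,2)); cen=(M['m10']/M['m00'],M['m01']/M['m00'])
    return (round(cx,1),round(cy,1)),(round(w,1),round(h,1)),round(a,1),np.round(cen,1)
E
python3 - <<'E'
from lid import *
s=snapshot("side");t=snapshot("top")
G=((45,80,30),(80,255,255)); O=((5,150,90),(18,255,255))
print("green",lid(t,t["img"][:,:,::-1].copy(),*G,.061,(240,165,285,200)),lid(s,s["img"][:,:,::-1].copy(),*G,.061,(225,190,275,235)))
print("orange",lid(t,cv2.imread("pics/top0.png"),*O,.047,(152,200,195,240)))
O=((5,100,150),(18,255,255));print(lid(s,cv2.imread("pics/side0.png"),*O,.047,(265,112,312,150)))
E
```

```text
green ((582.2, -55.3), (87.4, 63.2), 84.7, array([582.4, -55. ])) ((581.8, -56.6), (87.0, 62.1), 84.8, array([581.9, -56.9]))
orange ((444.9, 284.7), (156.4, 166.1), 0.4, array([443.4, 281.8]))
((435.9, 284.8), (179.8, 167.2), 46.8, array([434.5, 283.8]))
```

Run:
```python
from lid import *
s=snapshot("side");t=snapshot("top")
for im,p in(("top0",(175,220)),("side0",(288,130)),("top0",(160,225)),("side0",(270,125))):
    print(cv2.cvtColor(cv2.imread(f"pics/{im}.png"),cv2.COLOR_BGR2HSV)[p[1],p[0]])
O=((5,190,120),(14,255,255))
for S in(185,200):
  O=((5,S,90),(18,255,255));print("orange",lid(t,cv2.imread("pics/top0.png"),*O,.047,(152,200,195,240)))
for S in(140,150): O=((5,S,150),(18,255,255));print(lid(s,cv2.imread("pics/side0.png"),*O,.047,(265,112,312,150)))
```

```text
[ 12 216 210]
[ 15 175 244]
[ 13 153 138]
[ 14 121 190]
orange ((441.8, 284.1), (87.2, 62.8), 30.4, array([441.8, 284.2]))
orange ((441.6, 283.8), (85.3, 60.8), 30.4, array([441.6, 283.8]))
((437.8, 284.2), (91.6, 69.0), 31.0, array([437.6, 283.7]))
((437.8, 283.6), (88.8, 66.5), 31.1, array([437.8, 283.1]))
```

Call:
{"name": "play_rows", "arguments": {
  "steps": [
    [[0.1,-0.2,3,0],[0.1,-0.2,6,0],[0.1,-0.2,9,0],[0.1,-0.2,11,0],[0.1,-0.2,12.5,0],[0.1,-0.2,13.3,0],[0.1,-0.2,13.3,0],[0.1,-0.2,13.3,0]]
  ]
}}

```text
t: 10.1
eef_pos: [0.4414, 0.2848, 0.0323]
orientation: [180.0, -0.1, 30.5]
contact_force: [-0.1, 0.1, 0.5]
gripper_width: 0.0874
```

Call:
{"name": "play_rows", "arguments": {
  "steps": [
    [[0,0,0,0],[0,0,0,0],[0,0,0,0],[0,0,0,0],[0,0,0,0],[0,0,0,0],[0,0,0,0]]
  ],
  "fingers": 0,
  "force": 20
}}

```text
t: 10.8
eef_pos: [0.441, 0.2844, 0.0318]
orientation: [180.0, -0.0, 30.5]
contact_force: [-0.5, -0.8, 3.5]
gripper_width: 0.0599
```

Call:
{"name": "play_rows", "arguments": {
  "steps": [
    [[0,0,-1,0],[0,0,-3,0],[0,0,-6,0],[0,0,-9,0],[0,0,-12,0],[0,0,-14,0],[0,0,-15,0],[0,0,-15,0]]
  ]
}}

```text
t: 11.6
eef_pos: [0.4414, 0.2847, 0.1828]
orientation: [180.0, -0.1, 30.5]
contact_force: [-0.0, 0.2, -0.5]
gripper_width: 0.06
```

Call:
{"name": "play_rows", "arguments": {
  "steps": [
    [[0.1,1.5,0,-3],[0.2,4,0,-8],[0.2,7,0,-14],[0.3,10,0,-20],[0.4,13,0,-26],[0.5,16,0,-32],[0.6,19,0,-38],[0.7,22,0,-44],[0.8,24.5,0,-49],[0.8,26,0,-53],[0.8,26.5,0,-54.5],[0.8,26.5,0,-54.5]]
  ]
}}

```text
t: 12.8
eef_pos: [0.5815, 0.0585, 0.1794]
orientation: [-179.8, 0.0, 84.9]
contact_force: [-0.5, -0.3, -2.0]
gripper_width: 0.0599
```

Run:
```python
from h import *
s=snapshot("side");t=snapshot("top")
print(sense()["eef_pos"],sense()["orientation"],sense()["gripper_width"])
crop(t,170,130,110,100,6,"t4.png"); crop(s,220,110,110,100,6,"s4.png")
```

```text
[0.5812544  0.06040656 0.18019121] [-1.79858297e+02 -1.41702261e-02  8.49680286e+01] 0.05990431334321207
```

View pics/s4.png

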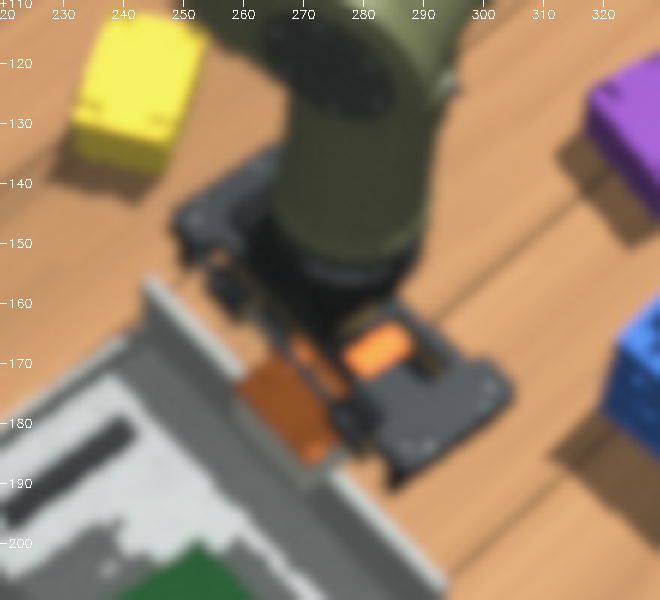

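View pics/t4.png

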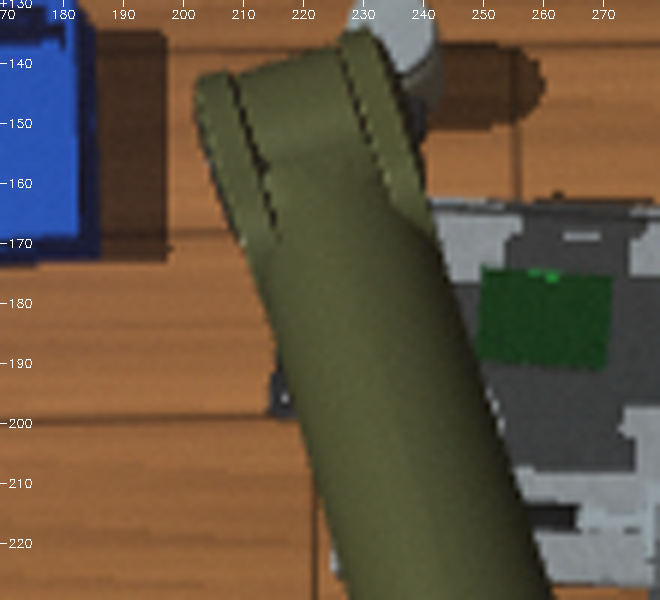

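Run:
```python
from h import *
s=snapshot("side")
q=sense();e=q["eef_pos"];print(e)
a=np.radians(q["orientation"][2]);l=np.array([np.cos(a),np.sin(a),0]);w=np.array([np.sin(a),-np.cos(a),0])
pts=[]
for dz in(.015,-.032): 
    for sg in(1,-1): pts.append(e-l*.042+sg*w*.03+[0,0,dz])
uv=proj(s,pts);print(uv)
crop(s,250,160,45,40,16,"s5.png",uv)
```

```text
[0.58134887 0.0608015  0.18058478]
[[271.71224243 186.03214959]
 [259.48693356 172.75630271]
 [270.97541229 192.84656904]
 [259.0877519  179.83324395]]
```

View pics/s5.png

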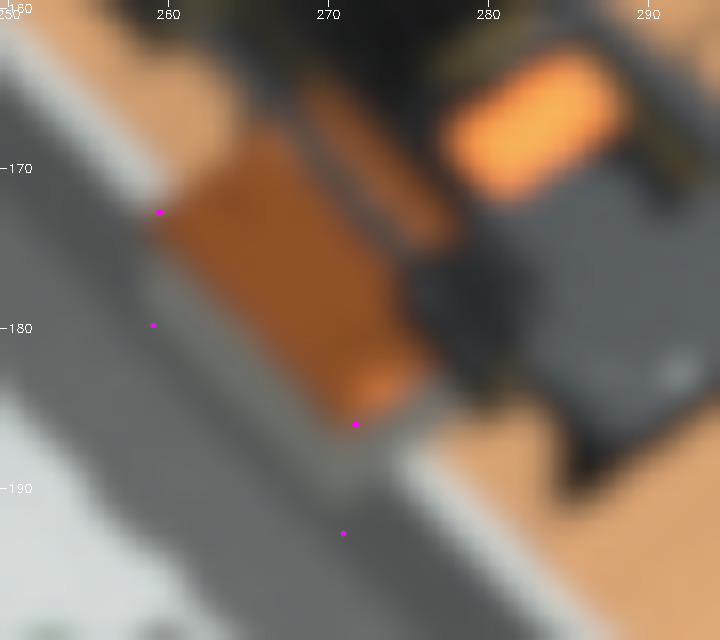

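The predicted corners match the image to about a pixel, so the tub sits centred in the gripper. Next I move over the green tub.

Call:
{"name": "play_rows", "arguments": {
  "steps": [
    [[-2,0.2,0,0],[-5,0.5,0,0],[-8,0.8,0,0],[-10.5,1,0,0],[-11.5,1.1,0,0],[-11.5,1.1,0,0],[-11.5,1.1,2,0],[-11.5,1.1,4,0],[-11.5,1.1,6,0],[-11.5,1.1,7.5,0],[-11.5,1.1,7.5,0],[-11.5,1.1,7.5,0]]
  ]
}}

```text
t: 14.15
eef_pos: [0.5833, -0.0543, 0.1069]
orientation: [180.0, -0.0, 85.1]
contact_force: [-0.7, -0.7, -1.3]
gripper_width: 0.0597
```

Run:
```python
from h import *
s=snapshot("side");t=snapshot("top")
q=sense();e=q["eef_pos"];print(e,q["orientation"],q["contact_force"])
crop(t,215,140,90,90,7,"t6.png"); crop(s,205,165,90,85,8,"s6.png")
```

```text
[ 0.58396877 -0.0549921   0.107725  ] [ 1.79884851e+02 -3.95364282e-03  8.50145575e+01] [ 0.2373897   0.02094046 -0.64474983]
```

View pics/s6.png

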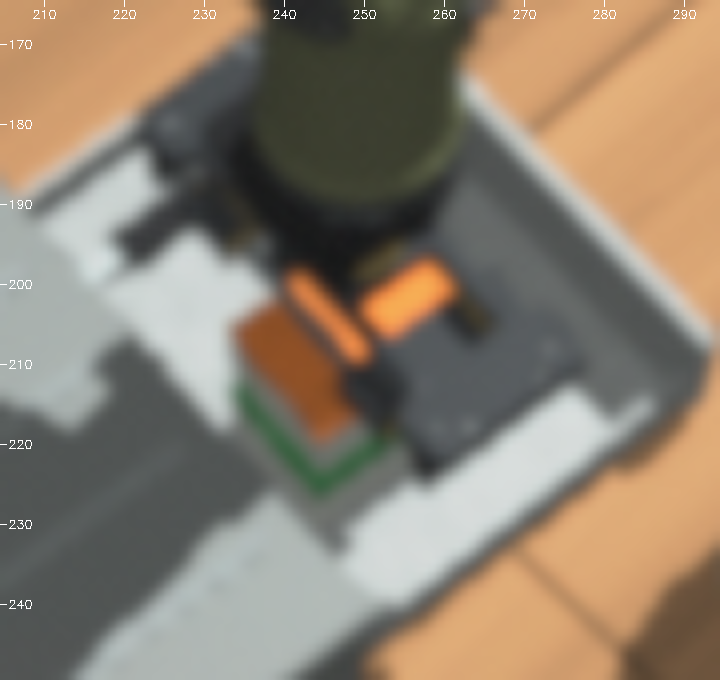

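View pics/t6.png

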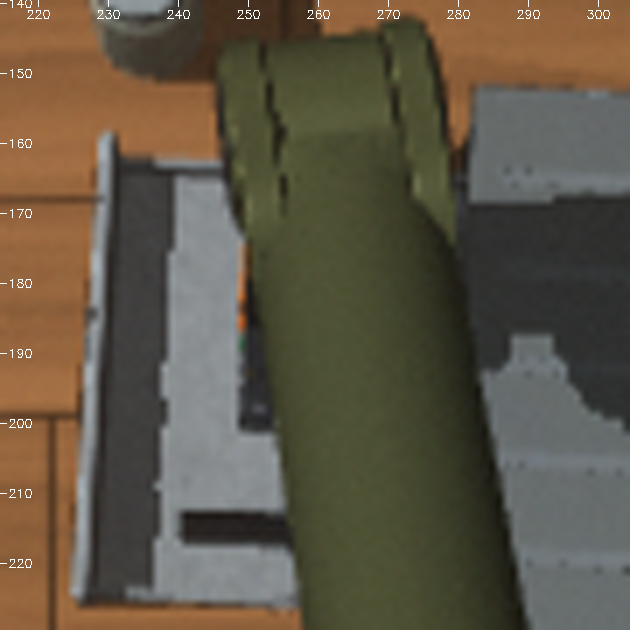

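Run:
```python
from h import *
s=snapshot("side");t=snapshot("top")
def box(c,a,z): 
    a=np.radians(a);l=np.array([np.cos(a),np.sin(a)]);w=np.array([np.sin(a),-np.cos(a)])
    return [np.r_[c+i*.042*l+j*.03*w,z] for i,j in((-1,-1),(-1,1),(1,1),(1,-1))]
e=sense()["eef_pos"];print(e)
p1=proj(s,box(e[:2],85,e[2]+.015));p2=proj(s,box(np.array([.582,-.056]),84.7,.061))
print(p1,p2)
crop(s,225,195,45,40,16,"s7.png",np.r_[p1,p2])
crop(t,235,165,45,45,14,"t7.png",np.r_[proj(t,box(e[:2],85,e[2]+.015)),proj(t,box(np.array([.582,-.056]),84.7,.061))])
```

```text
[ 0.58387573 -0.05537971  0.10772566]
[[233.36338903 206.12433256]
 [245.00625295 219.62127687]
 [265.54696219 204.68457889]
 [253.80709845 191.59049788]] [[233.22276408 213.7063557 ]
 [244.37925497 226.8814085 ]
 [264.30310865 212.45170157]
 [253.05191367 199.65211735]]
```

View pics/s7.png

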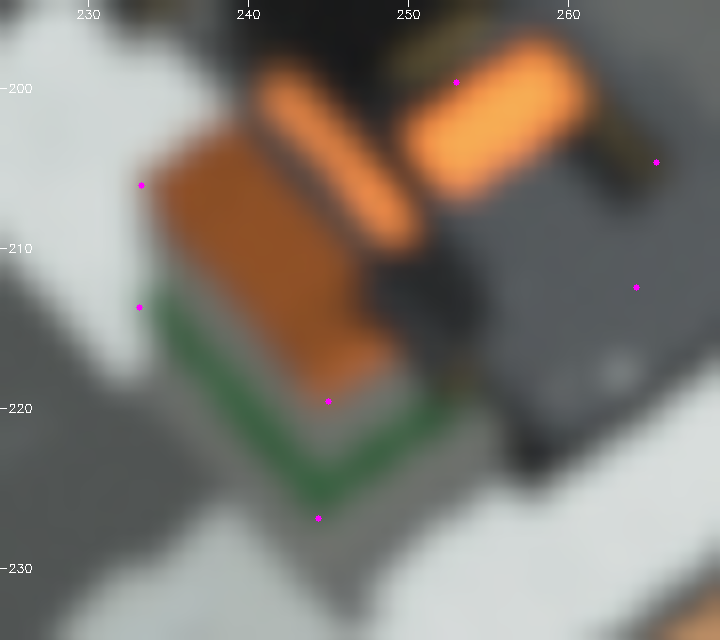

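View pics/t7.png

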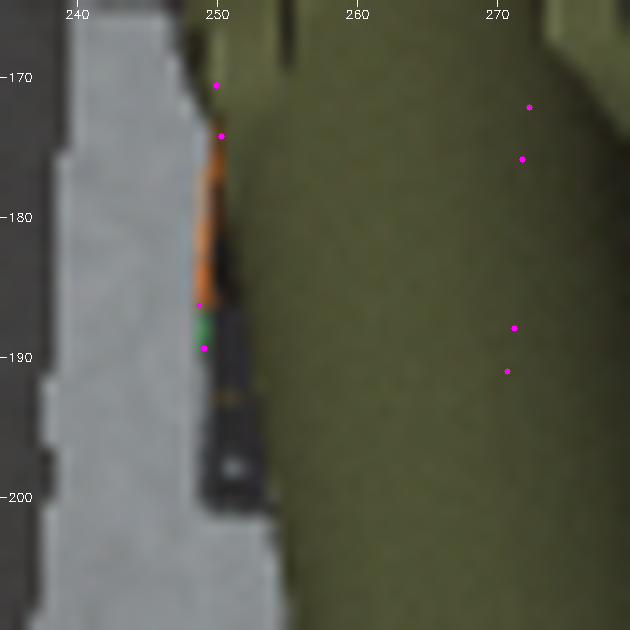

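Both views agree with the model to within a pixel. The tub is about 2 mm too far in +x, so I correct that and then lower it.

Call:
{"name": "play_rows", "arguments": {
  "steps": [
    [[0,-0.2,0,0],[0,-0.2,0.4,0],[0,-0.2,0.8,0],[0,-0.2,1.1,0],[0,-0.2,1.3,0],[0,-0.2,1.3,0]]
  ]
}}

```text
t: 14.95
eef_pos: [0.5808, -0.0553, 0.093]
orientation: [-180.0, -0.0, 85.0]
contact_force: [0.5, 0.7, -0.7]
gripper_width: 0.0596
```

Call:
{"name": "play_rows", "arguments": {
  "steps": [
    [[0,0,0.1,0],[0,0,0.2,0],[0,0,0.2,0]]
  ]
}}

```text
t: 15.25
eef_pos: [0.581, -0.0553, 0.0914]
orientation: [-180.0, 0.0, 85.0]
contact_force: [0.1, -0.3, -1.1]
gripper_width: 0.0601
```

Call:
{"name": "play_rows", "arguments": {
  "steps": [
    [[0,0,0.1,0],[0,0,0.2,0],[0,0,0.2,0]]
  ]
}}

```text
t: 15.55
eef_pos: [0.581, -0.0553, 0.0894]
orientation: [-180.0, 0.0, 85.0]
contact_force: [-1.0, 0.5, -1.9]
gripper_width: 0.0599
```

Call:
{"name": "play_rows", "arguments": {
  "steps": [
    [[0,0,0.1,0],[0,0,0.2,0],[0,0,0.2,0]]
  ]
}}

```text
t: 15.85
eef_pos: [0.5812, -0.0553, 0.0878]
orientation: [180.0, 0.0, 85.0]
contact_force: [0.0, -0.1, 0.5]
gripper_width: 0.0598
```

Call:
{"name": "play_rows", "arguments": {
  "steps": [
    [[0,0,0.1,0],[0,0,0.1,0]]
  ]
}}

```text
t: 16.05
eef_pos: [0.5812, -0.0554, 0.0877]
orientation: [180.0, 0.0, 85.0]
contact_force: [-2.9, 0.5, 6.6]
gripper_width: 0.0597
```

Contact came at z 0.0877, and the seated height I expected was 0.088, so the feet are in the recesses. I open the fingers and lift away.

Call:
{"name": "play_rows", "arguments": {
  "steps": [
    [[0,0,-0.1,0],[0,0,-0.1,0],[0,0,-0.1,0],[0,0,-0.1,0],[0,0,-0.1,0]]
  ],
  "fingers": 8.2
}}

```text
t: 16.55
eef_pos: [0.581, -0.0553, 0.0873]
orientation: [-180.0, -0.0, 85.0]
contact_force: [-0.1, 0.7, 0.4]
gripper_width: 0.0813
```

Call:
{"name": "play_rows", "arguments": {
  "steps": [
    [[0,0,-0.5,0],[0,0,-1.5,0],[0,0,-3,0],[0,0,-5,0],[0,0,-8,0],[0,0,-10,0],[3,0,-10,0],[7,0,-10,0],[11,-1,-10,0],[15,-2,-10,0],[19,-3,-10,0],[23,-4,-10,0]]
  ]
}}

```text
t: 17.75
eef_pos: [0.5613, 0.179, 0.1893]
orientation: [179.9, -0.0, 85.0]
contact_force: [1.0, -0.0, -0.5]
gripper_width: 0.0821
```

Run:
```python
from lid import *
s=snapshot("side");t=snapshot("top")
q=sense();print(q["eef_pos"],q["orientation"],q["gripper_width"])
crop(t,200,140,90,95,7,"t8.png"); crop(s,205,165,75,75,9,"s8.png")
for z in(.103,): 
  print(lid(t,t["img"][:,:,::-1].copy(),(5,190,60),(18,255,255),z,(240,160,285,200)))
  print(lid(s,s["img"][:,:,::-1].copy(),(3,100,60),(18,255,255),z,(225,185,275,230)))
```

```text
[0.55904322 0.18591044 0.18977132] [179.93521816  -0.2810141   85.61324848] 0.082013955184401
((581.9, -55.9), (83.4, 58.1), 85.7, array([581.7, -55.7]))
((581.0, -55.8), (88.8, 64.8), 86.5, array([580.9, -55.3]))
```

View pics/s8.png

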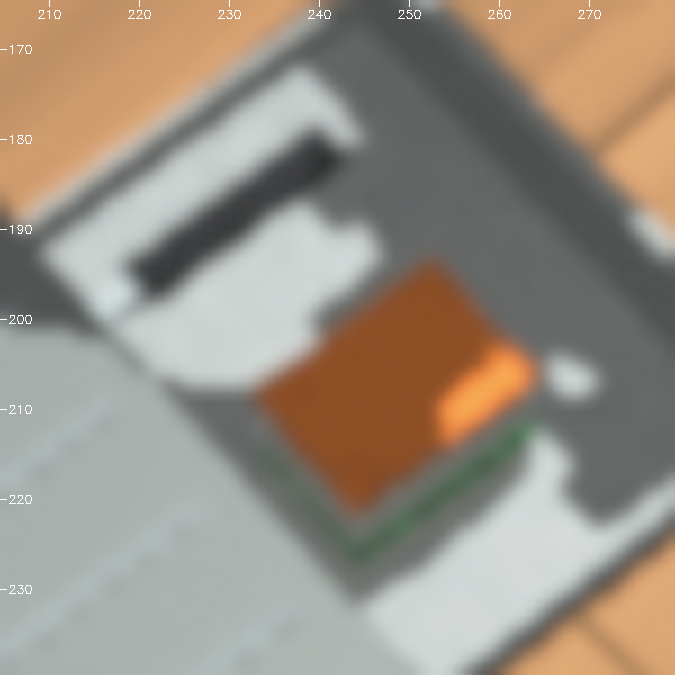

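View pics/t8.png

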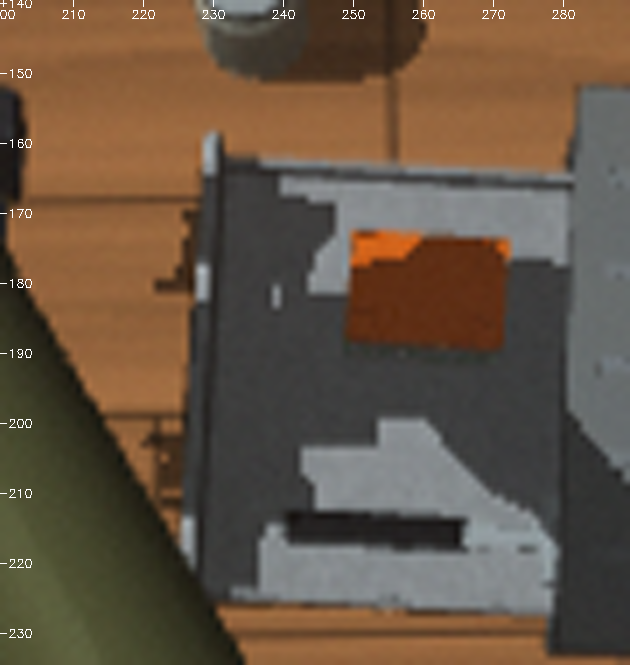

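The tub sits square on the green lid: same centre to within 1 mm, with the green rim even along the visible edges. Now I close the fingers and go down in front of the panel.

Call:
{"name": "play_rows", "arguments": {
  "steps": [
    [[0,0,0,-1],[0,-1,2,-1],[0,-1,5,-1],[0,-1,8,-1],[0,-1,11,-1],[0,-1,13,-1],[0,-1,13.5,-1],[0,-1,13.5,-1],[0,-1,13.5,-1],[0,-1,13.5,-1]]
  ],
  "fingers": 0
}}

```text
t: 18.85
eef_pos: [0.5526, 0.1782, 0.0541]
orientation: [179.8, -0.0, 86.0]
contact_force: [0.3, -0.1, -0.6]
gripper_width: 0.0098
```

Call:
{"name": "play_rows", "arguments": {
  "steps": [
    [[-2,0,0,0],[-4,0,0,0],[-6,0,0,0],[-7.5,0,0,0],[-8.2,0,0,0],[-8.6,0,0,0],[-9,0,0,0],[-9.4,0,0,0],[-9.8,0,0,0],[-10.2,0,0,0],[-10.6,0,0,0],[-11,0,0,0]]
  ]
}}

```text
t: 20.05
eef_pos: [0.5439, 0.0687, 0.0528]
orientation: [180.0, -0.0, 86.0]
contact_force: [0.1, 2.3, 1.2]
gripper_width: 0.0005
```

Call:
{"name": "play_rows", "arguments": {
  "steps": [
    [[-0.4,0,0,0],[-0.9,0,0,0],[-1.5,0,0,0],[-2.1,0,0,0],[-2.7,0,0,0],[-3.3,0,0,0],[-3.9,0,0,0],[-4.5,0,0,0],[-5.1,0,0,0],[-5.5,0,0,0],[-5.8,0,0,0],[-6,0,0,0]]
  ]
}}

```text
t: 21.25
eef_pos: [0.5397, 0.0083, 0.0526]
orientation: [180.0, 0.0, 86.0]
contact_force: [1.8, 4.0, 1.6]
gripper_width: 0.0003
```

Call:
{"name": "play_rows", "arguments": {
  "steps": [
    [[-0.4,0,0,0],[-0.9,0,0,0],[-1.5,0,0,0],[-2.1,0,0,0],[-2.7,0,0,0],[-3.3,0,0,0],[-3.9,0,0,0],[-4.5,0,0,0],[-4.9,0,0,0],[-5.2,0,0,0],[-5.4,0,0,0],[-5.5,0,0,0]]
  ]
}}

```text
t: 22.45
eef_pos: [0.5355, -0.0463, 0.0524]
orientation: [-180.0, -0.0, 86.0]
contact_force: [3.5, 3.2, 2.2]
gripper_width: 0.0003
```

Call:
{"name": "play_rows", "arguments": {
  "steps": [
    [[-0.2,0,0,0],[-0.4,0,0,0],[-0.6,0,0,0],[-0.8,0,0,0],[-0.9,0,0,0],[-1,0,0,0],[-1,0,0,0]]
  ]
}}

```text
t: 23.15
eef_pos: [0.5345, -0.0565, 0.0523]
orientation: [-180.0, 0.0, 86.0]
contact_force: [2.0, 3.4, 0.4]
gripper_width: 0.0004
```

Call:
{"name": "play_rows", "arguments": {
  "steps": [
    [[-0.1,0,0,0],[-0.2,0,0,0],[-0.3,0,0,0],[-0.3,0,0,0]]
  ]
}}

```text
t: 23.55
eef_pos: [0.5343, -0.0591, 0.0523]
orientation: [-180.0, -0.0, 86.0]
contact_force: [0.8, 4.5, -1.1]
gripper_width: 0.0005
```

Call:
{"name": "play_rows", "arguments": {
  "steps": [
    [[-0.1,0,0,0],[-0.2,0,0,0],[-0.2,0,0,0]]
  ]
}}

```text
t: 23.85
eef_pos: [0.5343, -0.0594, 0.0523]
orientation: [-180.0, -0.1, 86.0]
contact_force: [2.0, 7.7, -0.4]
gripper_width: 0.0006
```

Call:
{"name": "play_rows", "arguments": {
  "steps": [
    [[-0.1,0,0,0],[-0.2,0,0,0],[-0.2,0,0,0]]
  ]
}}

```text
t: 24.15
eef_pos: [0.5343, -0.0596, 0.0523]
orientation: [-180.0, -0.2, 86.1]
contact_force: [2.2, 9.9, 0.1]
gripper_width: 0.0005
```

Call:
{"name": "play_rows", "arguments": {
  "steps": [
    [[-0.1,0,0,0],[-0.2,0,0,0],[-0.2,0,0,0]]
  ]
}}

```text
t: 24.45
eef_pos: [0.5342, -0.0598, 0.0523]
orientation: [-180.0, -0.4, 86.2]
contact_force: [2.3, 14.4, -0.4]
gripper_width: 0.0005
```

Call:
{"name": "play_rows", "arguments": {
  "steps": [
    [[0.4,0,0,0],[0.8,0,0,0],[1.2,0,0,0],[1.6,0,0,0],[2,0,0,0],[2.4,0,0,0],[2.8,0,0,0],[3.5,0,0,0],[5,0,0,0],[8,0,0,0],[12,0,0,0],[16,0,0,0]]
  ]
}}

```text
t: 25.65
eef_pos: [0.5457, 0.0947, 0.0527]
orientation: [180.0, 0.1, 85.9]
contact_force: [0.8, 0.2, 0.0]
gripper_width: 0.0007
```

Call:
{"name": "play_rows", "arguments": {
  "steps": [
    [[4,0,0,0],[5,0,-2,0],[5,0,-5,0],[5,0,-8,0],[5,0,-10,0],[5,0,-10,0],[5,0,-10,0],[5,0,-10,0],[5,0,-10,0],[5,0,-10,0]]
  ]
}}

```text
t: 26.65
eef_pos: [0.5484, 0.144, 0.1515]
orientation: [-179.9, 0.0, 86.0]
contact_force: [0.0, 0.3, -0.0]
gripper_width: 0.0004
```

Run:
```python
from h import *
s=snapshot("side");t=snapshot("top")
print(sense()["eef_pos"],sense()["contact_force"])
crop(t,200,140,160,105,5,"t9.png"); crop(s,170,150,120,110,6,"s9.png")
cv2.imwrite("pics/full9.png",s["img"][:,:,::-1])
```

```text
[0.5486838  0.14414432 0.15190241] [-0.36805529  0.37763195 -0.35284005]
```

View pics/s9.png

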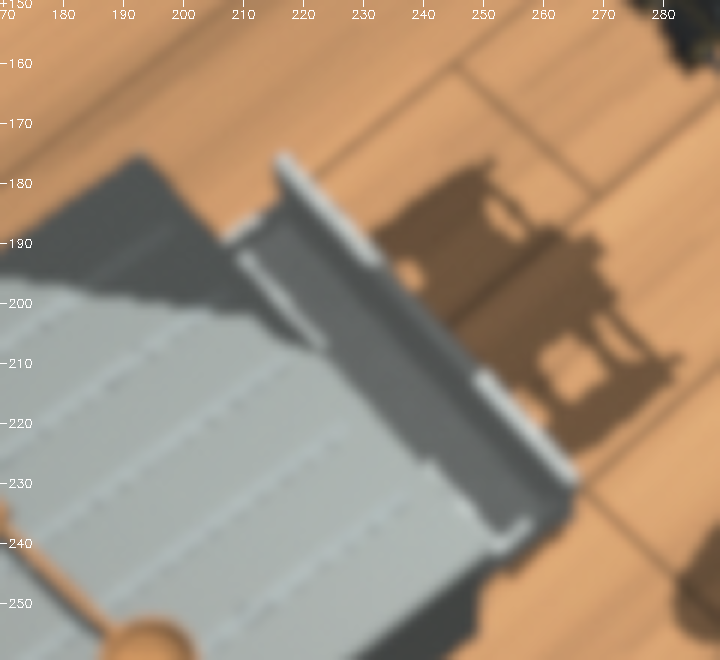

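View pics/t9.png

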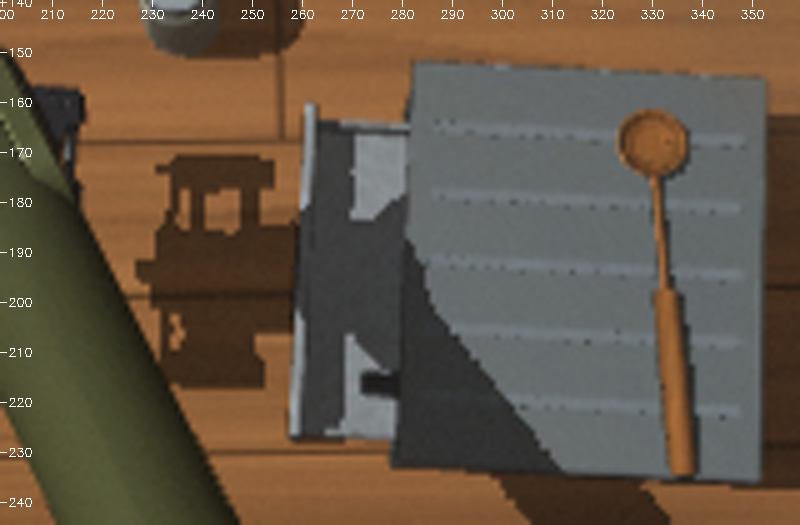

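The tray front is back where it started, with its top edge at (216,175) to (266,230) in the side view. It stayed there for well over a second after release, and the spoon hasn't moved. I'm handing in.

```bash
python3 -c "
from rig import sign_off; print(sign_off())"
```

```text
the job is handed in; nothing more can be done
None
```

The orange-lidded tub is stacked on the green-lidded one in the tray, and the tray is pressed shut and holding by itself. I handed the job in at about 27 s of the 70 s allowed; `sign_off()` gives no verdict.

- **Opening:** I pressed the tray's front to its stop, felt at about 14.5 N with TCP y at -0.060. It sprang out as soon as I let go.
- **Stacking:** Lowering the tub, I met contact at TCP z 0.0877, against 0.088 expected for seated feet. After release, the camera fits put the two lids' centres about 1 mm apart. Lengths agreed within about 1–2°.
- **Closing:** The second press met the same stop at 14.4 N. After release, the panel edge was back at its starting pixels in both views, with the arm clear and the spoon where it was.

No check failed. Once the tray is shut the stack is hidden under the board, so its seating was last seen before closing. The side camera's orange fit was a few millimetres less reliable than the top one because the lid's side shows in it.

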